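Set spacers on a gluing board and hold the fossil slab against them

TASK

The fossil slab on the gluing board must set square, a fixed distance from the two wooden stops behind it. Stand the thick metal spacer in the wide gap between slab and stop and let it go, then stand the thin spacer in the narrow gap and let it go, both upright and square to the stops, each about midway along its stop. Then push on the middle of the slab's free front edge until it pinches both spacers flush against the stops, and finish while still holding it firmly pressed there, touching neither spacer; leave the glue bottle, brush and rock where they are.

Things in the scene. Friction and masses are not known exactly. Their poses are not given: they have to be found in the camera images.
- board: fixed plywood board, 190 (x) x 160 (y) x 10 mm, on the worktable; place and yaw vary. Origin at the centre of its underside; x points from the slab's free front edge to the stops, z up. A back rail 15 mm thick, 20 mm high stands along its far edge; the two stops are fixed in front of it at board x = 80 (their backs), y = +33 and -33 mm; which is on which side varies.
- stop_shallow: fixed wooden stop, 10 mm deep (x), 62 mm long (y), 20 mm high, on the board's top. Origin at the centre of its back face, underside (10 mm above the worktable); same axes as the board, so its front face is at x = -10 mm. The gap between it and the slab is the wide one (about 27 to 33 mm at the start): the thick spacer belongs here.
- stop_deep: fixed wooden stop, 22 mm deep (x), 62 mm long (y), 20 mm high, on the board's top. Origin at the centre of its back face, underside; same axes as the board, front face at x = -22 mm. The gap between it and the slab is the narrow one (about 15 to 21 mm at the start, too narrow for the thick spacer): the thin spacer belongs here.
- slab: loose beige stone slab, spiral fossil on top, 80 (x) x 130 (y) x 20 mm, 0.3 to 0.5 kg, lying on the board's top, long back edge to the stops. Origin at the centre of its underside; x towards the stops (up to 0.03 rad off the board's), z up. The relief rises 3 mm, over 10 mm inside the edges. Pushed, it slides 5 to 11 mm until it pinches both spacers: it is then square, origin at board x = 8 mm.
- spacer_thick: loose aluminium spacer standing upright on the worktable: base bar 22 (x, thickness) x 50 (y) x 24 mm high, with a grip tab of the same 22 mm thickness, 28 mm (y) long, rising to 60 mm above the underside. About 0.13 kg. Origin at the centre of its underside, z up.
- spacer_thin: loose aluminium spacer of the same shape but 10 mm thick: base bar 10 (x) x 50 (y) x 24 mm high, tab 10 mm thick, 28 mm long, rising to 60 mm. About 0.06 kg. Origin at the centre of its underside, z up.
- glue_bottle: bystander: white glue bottle, 40 mm across, 123 mm tall, standing; origin at the centre of its underside
- brush: bystander: small flat brush, 26 x 150 x 16 mm, lying; origin at the centre of its underside
- rock: bystander: piece of rock, 31 x 45 x 20 mm; origin at the centre of its underside
Mind the look-alikes: they are no part of the job. Leave any blue look-alike of the spacer_thin alone.

How it is judged:
By the outcome, as a careful person would: the job done as asked, in the order asked, and still so for the second after the job is handed in, while the arm keeps its last pose, push and grip.
It also fails if it takes over 67 s, if anything falls off the work surface, if the arm or the gripper's body presses on something with over 40 N, if the wrist force passes 120 N, or if a joint passes its speed limit or range.

ROBOT

A 7-joint arm with a two-finger parallel gripper is mounted at the origin on a cart in front of the work surface, level with it; the furniture and walls round the work are solid. World frame = base frame: x ahead of the robot, y to its left, z up, the work surface at z = 0. Lengths are in m, angles in rad, forces in N, time in s.
With the tool pointing down it reaches from about 0.35 to 0.9 m from the base axis. Payload 7.2 kg.
Tool frame: the origin (TCP) lies midway between the tips of the shut fingers; the grasp point (between the pads) lies 19 mm behind it (arm.grasp_offset is the distance from the TCP to the grasp point, in m); z points along the fingers, y is the line along which they close (so a half turn about z gives the same grasp; the last joint's range is limited). The gripper opens to 88 mm and grips with 3 to 60 N. Pads are 20 mm wide; open, the fingers measure 115 mm over their backs; the gripper's body (75 mm by 178 mm) begins 61 mm behind the grasp point.
Start: joints at [1.21, 0.411, -0.013, 1.596, 0.006, 1.134, -0.082], TCP at [0.18, -0.598, 0.223] pointing down, gripper open.
Joint ranges: [-2.95, 2.95], [-0.29, 1.99], [-1.47, 1.44], [0.14, 2.54], [-1.03, 4.17], [0.13, 1.85], [-2.86, 2.86]. Speed limits (rad/s): [2.39, 2.39, 3.01, 3.01, 3.14, 3.14, 3.14].

INTERFACE

Orientations are given as a 3x3 rotation matrix whose columns are the frame's x, y, z axes.
In Python, from station import arm gives the robot as it stands.
- The arm moves only by the tool play_rows, never from a script. Its argument "steps" is a list that holds one entry, the list of rows, each a list of 7 numbers: the shift along the tool's x, y, z in m, then the turn, a rotation vector about the tool's x, y, z in rad, then the opening, from -1 (shut) to 1 (fully open). A call has exactly 10 rows; each row shifts and turns the commanded pose from where the row before left it, along the tool's axes as they then stand; what a row does not reach is not made up. A row lasts 1/8 s, in which the tool goes at most 62.5 mm and 10.7 degrees, less where a joint would pass 70% of its speed; a pose out of reach is approached as far as the arm can. A call is refused whole if a number of a shift passes 0.0625 or a number of a turn 0.188, either way. A call with a gripper value outside its range is refused whole. The fingers move at their own pace and stop on an object; "force" is the grip in N (left out, the last holds). Time passes only in rows, so rows that do not move let the fingers close, or fill a call up. It gives the time, the measured TCP pose, the force, the opening and the grip force at its end, in the units of the state.
- arm.observe(): the state, without advancing time (a new reading comes with each control period).
- arm.grab_frame(name): name is "scene" or "side" or "wrist"; returns a dict with "img" (480x640x3 uint8, red, green, blue), "intrinsics" (3x3 intrinsics, pixels), "extrinsics" (4x4, takes a point from camera to world coordinates); the wrist camera has in their place "hand_eye" (4x4, takes a point from camera to tool coordinates, whose origin is the TCP and whose axes are the flange's). Camera axes: x right, y down, z forward; pixel columns grow to the right and rows downward; lengths in m; the calibration is good to about 2 mm. The wrist camera is an equidistant fisheye: a pixel r from the principal point sees the ray r / f radians off the axis. A picture is of the moment at which its call begins: read the wrist's pose just before it. There is no depth.
- arm.sign_off(): hands the job in; it is judged then, once.
Trained networks look in the newest picture that a camera, given by its name, has taken for a name from the list of things; names that differ only in an ending like _2 or _b are one class to them, and where a whole thing is asked for, a point or a joint stands for the part that bears it (a point fixed in the world has none). Each returns a list of dicts, best first, with "conf" (0 to 1); they miss things now and then, are a little off and sometimes report something else, mostly with a low value. They report only what shows in the picture. A call takes as long as a camera call. They do not tell look-alikes from the thing itself.
- arm.silhouettes(thing, camera): "pixels" (480x640 bool, what is visible of it) and "point" ([column, row] in pixels, amid what is visible of it).
The state is a dict: "clock": time; "q": joint angles; "qd": joint speeds; "joint_torque": joint torques, N m; "tcp_pos": TCP position; "tcp_rot": TCP orientation; "contact_force": force on the tool from outside, world axes, zero at the start; "moment": the same for the moment, N m; "opening": finger opening in m; "grip_force": force on a finger pad.
Only numpy, scipy, OpenCV 4.12 (cv2) and the standard library are available. Lean on these libraries where they do the work, as an engineer would, in place of code of your own. Each camera call takes 0.05 s, during which the arm holds its last target. There are 200 camera calls.

## Working session

There is one attempt and no reset: what is moved stays moved. The work goes in short steps, Python scripts to look and compute and a tool call to move; the robot and the scene stay as the last step left them, time stands still between calls to the robot, and variables do not carry over. Pictures are saved under pics/ and viewed, at most 10 in all, crops included, and the job is handed in when it is done.

Besides the shell and the picture viewer there is one more tool, called by a JSON object that holds its "api" and its "payload", one argument or row to a line. play_rows: Moves the arm, as the interface text tells. Its arguments: {"type":"object","properties":{"steps":{"type":"array","items":{"type":"array","items":{"type":"array","items":{"type":"number"}}}},"force":{"type":"number"}},"required":["steps"]}

```bash
mkdir -p pics; ls
cat > h.py <<'E'
import numpy as np, cv2
from station import arm
def grab(n,save=None):
    s=arm.observe(); f=arm.grab_frame(n)
    if save: cv2.imwrite(f'pics/{save}.png',f['img'][:,:,::-1])
    if n=='wrist':
        T=np.eye(4);T[:3,:3]=s['tcp_rot'];T[:3,3]=s['tcp_pos'];f['extrinsics']=T@f['hand_eye']
    f['fish']=n=='wrist'
    return f
def ray(f,p):
    K=f['intrinsics'];x=(p[0]-K[0,2])/K[0,0];y=(p[1]-K[1,2])/K[1,1]
    if f['fish']:
        r=np.hypot(x,y)+1e-12;d=np.array([x/r*np.sin(r),y/r*np.sin(r),np.cos(r)])
    else: d=np.array([x,y,1.])
    E=f['extrinsics'];return E[:3,3],E[:3,:3]@d/np.linalg.norm(d)
def onz(f,p,z):
    o,d=ray(f,p);return o+d*(z-o[2])/d[2]
def proj(f,P):
    E=f['extrinsics'];c=(np.asarray(P)-E[:3,3])@E[:3,:3];K=f['intrinsics']
    if f['fish']:
        t=np.arctan2(np.hypot(c[...,0],c[...,1]),c[...,2]);r=np.hypot(c[...,0],c[...,1])+1e-12
        u=c[...,0]/r*t;v=c[...,1]/r*t
    else: u=c[...,0]/c[...,2];v=c[...,1]/c[...,2]
    return np.stack([u*K[0,0]+K[0,2],v*K[1,1]+K[1,2]],-1)
def tri(f1,p1,f2,p2):
    o1,d1=ray(f1,p1);o2,d2=ray(f2,p2);A=np.stack([d1,-d2],1)
    t=np.linalg.lstsq(A,o2-o1,rcond=None)[0];a=o1+t[0]*d1;b=o2+t[1]*d2
    return (a+b)/2,np.linalg.norm(a-b)
E
python3 - <<'E'
from h import *
np.set_printoptions(precision=3,suppress=True)
for n in ['scene','side']:
    f=grab(n,n+'0');print(n,f['intrinsics'][0],f['extrinsics'])
    for t in ['board','slab','stop_shallow','stop_deep','spacer_thick','spacer_thin','glue_bottle','brush','rock']:
        for d in arm.silhouettes(t,n): print(t,round(d['conf'],2),d['point'],d['pixels'].sum(), onz(f,d['point'],.02))
s=arm.observe();print(s['tcp_rot'],s['tcp_pos'],arm.grasp_offset,s['clock'])
E
```

```text
pics
scene [604.743   0.    322.935] [[-0.75  -0.375  0.545  0.043]
 [-0.661  0.44  -0.608  0.575]
 [-0.012 -0.816 -0.578  0.635]
 [ 0.     0.     0.     1.   ]]
board 0.63 [353.7, 298.6] 4494 [0.486 0.012 0.02 ]
slab 0.66 [351.2, 274.9] 3105 [ 0.526 -0.031  0.02 ]
stop_shallow 0.77 [307.6, 258.0] 420 [ 0.611 -0.019  0.02 ]
stop_deep 0.64 [343.2, 245.1] 553 [ 0.589 -0.087  0.02 ]
spacer_thick 0.8 [297.6, 384.0] 1443 [0.433 0.194 0.02 ]
spacer_thin 0.79 [370.6, 200.9] 509 [ 0.643 -0.235  0.02 ]
spacer_thin 0.59 [416.0, 191.6] 621 [ 0.596 -0.321  0.02 ]
glue_bottle 0.67 [284.1, 185.2] 874 [ 0.814 -0.17   0.02 ]
brush 0.97 [223.5, 233.4] 597 [0.777 0.025 0.02 ]
rock 0.61 [160.5, 318.9] 370 [0.676 0.236 0.02 ]
side [559.709   0.    316.625] [[-0.974 -0.125  0.19   0.365]
 [-0.226  0.437 -0.871  0.989]
 [ 0.026 -0.891 -0.453  0.57 ]
 [ 0.     0.     0.     1.   ]]
board 0.76 [356.6, 267.6] 2372 [0.492 0.027 0.02 ]
slab 0.64 [346.1, 255.0] 1516 [ 0.522 -0.019  0.02 ]
stop_shallow 0.6 [307.2, 248.2] 190 [ 0.607 -0.026  0.02 ]
stop_deep 0.48 [323.8, 240.9] 296 [ 0.58  -0.069  0.02 ]
spacer_thin 0.76 [315.5, 209.0] 243 [ 0.636 -0.23   0.02 ]
spacer_thin 0.53 [340.8, 198.6] 308 [ 0.589 -0.312  0.02 ]
glue_bottle 0.66 [246.9, 206.4] 602 [ 0.801 -0.198  0.02 ]
brush 0.77 [219.2, 250.3] 340 [0.78  0.033 0.02 ]
[[ 0.957  0.289  0.   ]
 [ 0.289 -0.957 -0.   ]
 [ 0.     0.    -1.   ]] [ 0.18  -0.598  0.223] 0.0187 1.0
```

Run:
```python
import cv2,numpy as np
a=cv2.imread('pics/scene0.png')[150:430,130:450];b=cv2.imread('pics/side0.png')[170:330,200:400]
a=cv2.resize(a,(640,560),interpolation=cv2.INTER_CUBIC)
cv2.imwrite('pics/a.png',a)
```

```text
(no output)
```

View pics/a.png

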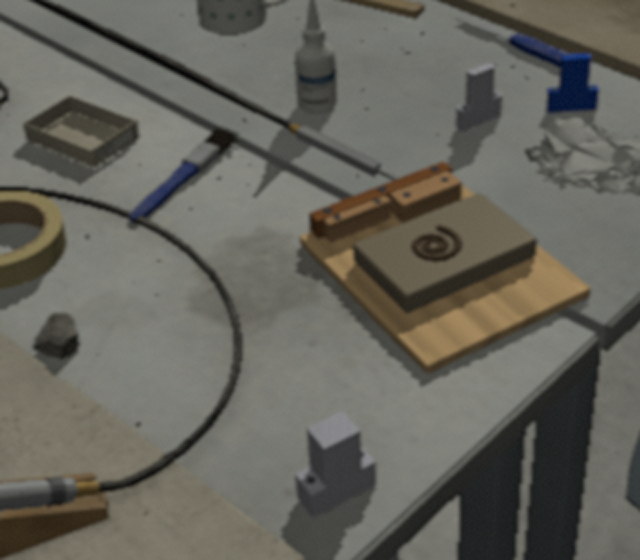

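The crop shows the grey spacers at full-image (298,384), the thick one, and (371,201), the thin one. The blue look-alike is at (416,192), and the board, slab and stops are around (350,275). For the thin spacer the candidates are grey (371,201) and blue (416,192), so I choose grey. Next I move over the board for a wrist view.

{"api": "play_rows", "payload": {
  "steps": [
    [[0.044,-0.041,-0.01,0,0,0,1],[0.044,-0.041,-0.01,0,0,0,1],[0.044,-0.041,-0.01,0,0,0,1],[0.044,-0.041,-0.01,0,0,0,1],[0.044,-0.041,-0.01,0,0,0,1],[0.044,-0.041,-0.01,0,0,0,1],[0.044,-0.041,-0.01,0,0,0,1],[0.044,-0.041,-0.01,0,0,0,1],[0.044,-0.041,-0.01,0,0,0,1],[0.02,-0.02,0,0,0,0,1]]
  ]
}}

```text
clock: 2.25
tcp_pos: [0.468, -0.1025, 0.3137]
tcp_rot: [[0.956, 0.292, 0.002], [0.292, -0.956, 0.0], [0.002, 0.0, -1.0]]
contact_force: [-0.4, 0.3, 0.2]
opening: 0.0877
grip_force: 0.0
```

Run:
```python
from h import *
np.set_printoptions(precision=3,suppress=True)
f=grab('wrist','w1');s=arm.observe();print(s['tcp_pos'],s['tcp_rot'],s['qd'],f['hand_eye'],f['intrinsics'])
for t in ['board','slab','stop_shallow','stop_deep','spacer_thick','spacer_thin']:
    for d in arm.silhouettes(t,'wrist'): print(t,round(d['conf'],2),d['point'],d['pixels'].sum(), onz(f,d['point'],.02))
```

```text
[ 0.469 -0.1    0.313] [[ 0.956  0.295  0.002]
 [ 0.295 -0.956  0.002]
 [ 0.003 -0.001 -1.   ]] [ 0.039 -0.013  0.044  0.032 -0.011  0.002  0.104] [[ 0.001 -0.966 -0.259  0.071]
 [ 1.     0.001 -0.001  0.   ]
 [ 0.001 -0.259  0.966 -0.162]
 [ 0.     0.     0.     1.   ]] [[371.648   0.    316.151]
 [  0.    371.648 234.632]
 [  0.      0.      1.   ]]
board 0.7 [254.2, 161.0] 10590 [ 0.487 -0.017  0.02 ]
slab 0.78 [274.4, 138.1] 7030 [ 0.521 -0.033  0.02 ]
stop_shallow 0.97 [284.4, 70.7] 489 [ 0.605 -0.02   0.02 ]
stop_deep 0.67 [327.0, 103.4] 970 [ 0.58  -0.082  0.02 ]
spacer_thick 0.8 [99.1, 163.1] 1002 [0.429 0.199 0.02 ]
spacer_thin 0.82 [496.2, 159.1] 789 [ 0.588 -0.314  0.02 ]
spacer_thin 0.72 [451.4, 97.6] 712 [ 0.641 -0.228  0.02 ]
```

View pics/w1.png

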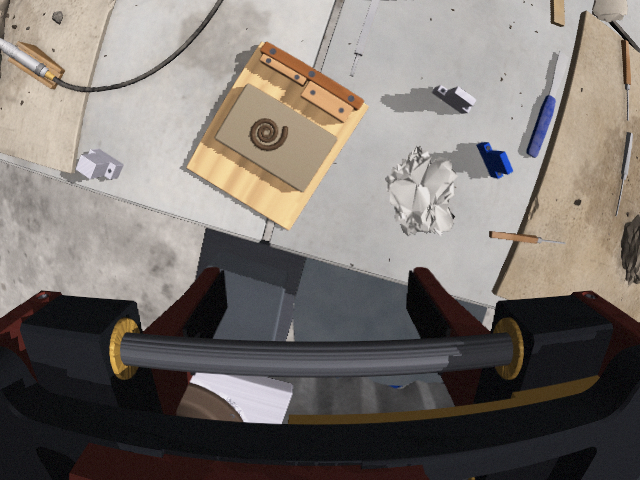

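The wrist view shows the slab at (274,138) with the shallow stop at (284,71) and the deep stop at (327,103). The thick spacer is at (99,163), the grey thin spacer at (453,97) and the blue look-alike at (495,159). Now I fit the known shapes to the silhouettes in all the views.

```bash
cat > fit.py <<'E'
from h import *
from scipy.optimize import minimize
def box(x0,x1,y0,y1,z0,z1): return np.array([[x,y,z] for x in(x0,x1) for y in(y0,y1) for z in(z0,z1)])
def spacer(t): return [box(-t/2,t/2,-.025,.025,0,.024),box(-t/2,t/2,-.014,.014,0,.06)]
M={'spacer_thick':spacer(.022),'spacer_thin':spacer(.010),'slab':[box(-.04,.04,-.065,.065,0,.02)],
'stop_shallow':[box(-.01,0,-.031,.031,0,.02)],'stop_deep':[box(-.022,0,-.031,.031,0,.02)],
'assembly':[box(-.095,.095,-.08,.08,0,.01)]}
S=4
def render(f,boxes,p,win):
    c,s=np.cos(p[3]),np.sin(p[3]);R=np.array([[c,-s,0],[s,c,0],[0,0,1]])
    x0,y0,x1,y1=win;im=np.zeros(((y1-y0)*S,(x1-x0)*S),np.uint8)
    for b in boxes:
        q=(proj(f,b@R.T+p[:3])-[x0,y0]+.5)*S
        h=cv2.convexHull(q.astype(np.float32))
        cv2.fillConvexPoly(im,np.round(h*16).astype(np.int32),1,shift=4)
    return im
def fit(views,boxes,p0,free=(0,1,2,3),step=(.006,.006,.006,.1)):
    W=[]
    for f,m in views:
        ys,xs=np.nonzero(m);w=(max(xs.min()-12,0),max(ys.min()-12,0),min(xs.max()+13,640),min(ys.max()+13,480))
        W.append((f,w,cv2.resize(m[w[1]:w[3],w[0]:w[2]].astype(np.float32),None,fx=S,fy=S,interpolation=cv2.INTER_LINEAR)>.5))
    free=list(free)
    def cost(v):
        p=np.array(p0,float);p[free]=v;c=0
        for f,w,m in W:
            r=render(f,boxes,p,w)>0;c+=1-(r&m).sum()/max((r|m).sum(),1)
        return c/len(W)
    best=None;v=np.array(p0,float)[free];st=np.array(step)[free]
    for k in range(3):
        n=len(v);sx=np.vstack([v]+[v+st*(np.arange(n)==i)*(-1)**k for i in range(n)])
        r=minimize(cost,v,method='Nelder-Mead',options=dict(initial_simplex=sx,xatol=2e-5,fatol=1e-5,maxiter=250));v=r.x;st=st*.5
    p=np.array(p0,float);p[free]=v;return p,r.fun
def sil(t,cam,near=None,f=None,z=.03):
    L=arm.silhouettes(t,cam)
    if near is not None: L=[d for d in L if np.linalg.norm(onz(f,d['point'],z)[:2]-near)<.05]
    return L[0]['pixels'] if L else None
E
cat > a.py <<'E'
from fit import *
np.set_printoptions(precision=4,suppress=True)
F={n:grab(n) for n in ['scene','side','wrist']}
def run(t,p0,cams,near=None,**k):
    V=[(F[c],sil(t,c,near,F[c])) for c in cams];V=[v for v in V if v[1] is not None]
    best=min((fit(V,M[t],[*p0[:3],y],**k) for y in p0[3]),key=lambda r:r[1]);print(t,len(V),best);return best
yaws=np.arange(0,3.1,.5)
run('spacer_thick',[.43,.195,0,yaws],['scene','wrist'])
run('spacer_thin',[.638,-.23,0,yaws],['scene','side','wrist'],np.array([.638,-.23]))
run('slab',[.52,-.03,.01,[-.5,-.3]],['scene','side','wrist'])
for c in [['scene','wrist'],['wrist']]:
  run('stop_shallow',[.61,-.02,.01,[-.35]],c,free=(0,1,3));run('stop_deep',[.6,-.09,.01,[-.35]],c,free=(0,1,3))
  V=[]
  for n in c:
    m=np.zeros((480,640),bool)
    for t in ['board','slab','stop_shallow','stop_deep']:
        x=sil(t,n)
        if x is not None: m|=x
    V.append((F[n],m))
  B=M['assembly']+[box(-.072,.008,-.065,.065,.01,.03),box(.08,.095,-.08,.08,.01,.03)]
  print('board',fit(V,B,[.5,-.03,0,-.35],free=(0,1,3)))
print(arm.observe()['tcp_pos'])
E
python3 a.py
```

```text
spacer_thick 2 (array([0.4305, 0.1969, 0.0019, 2.8683]), np.float64(0.0868611534035798))
spacer_thin 3 (array([ 0.6392, -0.2275,  0.0046, -0.1431]), np.float64(0.1522439287622727))
slab 3 (array([ 0.5234, -0.0329,  0.0117, -0.272 ]), np.float64(0.0534475062879873))
stop_shallow 2 (array([ 0.6112, -0.0182,  0.01  , -0.2729]), np.float64(0.17574250370686145))
stop_deep 2 (array([ 0.5931, -0.0831,  0.01  , -0.3088]), np.float64(0.12869635269146895))
board (array([ 0.5259, -0.0299,  0.    , -0.2699]), np.float64(0.03997957670598434))
stop_shallow 1 (array([ 0.6103, -0.0193,  0.01  , -0.2841]), np.float64(0.14056660638939122))
stop_deep 1 (array([ 0.5922, -0.0831,  0.01  , -0.2736]), np.float64(0.06829239349709271))
board (array([ 0.5253, -0.0295,  0.    , -0.2653]), np.float64(0.025796389872890235))
[ 0.4664 -0.1059  0.3126]
```

{"api": "play_rows", "payload": {
  "steps": [
    [[0.0108,-0.06,0,0,0,0,1],[0.0108,-0.06,0,0,0,0,1],[0.0108,-0.06,0,0,0,0,1],[0.0108,-0.06,0,0,0,0,1],[0.0108,-0.06,0,0,0,0,1],[0,0,0.03,0,0,-0.186,1],[0,0,0.03,0,0,-0.186,1],[0,0,0.03,0,0,-0.186,1],[0,0,0.03,0,0,-0.186,1],[0,0,0.03,0,0,-0.186,1]]
  ]
}}

```text
clock: 5.3
tcp_pos: [0.4316, 0.1969, 0.1618]
tcp_rot: [[0.335, 0.942, 0.0], [0.942, -0.335, 0.0], [0.0, 0.0, -1.0]]
contact_force: [-0.6, 0.0, 0.4]
opening: 0.0881
grip_force: 0.0
```

```bash
cat > b.py <<'E'
import sys
from fit import *
np.set_printoptions(precision=4,suppress=True)
t=sys.argv[1];p0=[float(v) for v in sys.argv[2].split(',')];h=float(sys.argv[3])
F={n:grab(n,('c_'+t) if n=='wrist' else None) for n in ['wrist','scene']}
V={c:sil(t,c,np.array(p0[:2]),F[c]) for c in F}
print({c:None if m is None else int(m.sum()) for c,m in V.items()})
print('both',fit([(F[c],V[c]) for c in F if V[c] is not None],M[t],p0))
p,e=fit([(F['wrist'],V['wrist'])],M[t],p0,free=(0,1,3));print('wrist',p,e)
s=arm.observe();R=s['tcp_rot'];d=R.T@(np.array([p[0],p[1],h])-s['tcp_pos'])
ang=np.arctan2(R[1,1],R[0,1]);dy=(p[3]-ang+np.pi/2)%np.pi-np.pi/2
print('move in tool axes',d,'turn tool z',-dy,s['tcp_pos'],'tilt',R[:,2],'q7',s['q'][6])
E
python3 b.py spacer_thick .4305,.197,0,-.273 .03
python3 -c "
import cv2;cv2.imwrite('pics/c1.png',cv2.imread('pics/c_spacer_thick.png')[100:480,100:540])"
```

```text
{'wrist': 1767, 'scene': 1349}
both (array([ 0.4302,  0.1967,  0.0027, -0.2431]), np.float64(0.08629494407830224))
wrist [ 0.4297  0.1957  0.     -0.2585] 0.05149882115190296
move in tool axes [-0.0019 -0.0011  0.1329] turn tool z -0.09370607094578176 [0.4315 0.1971 0.1629] tilt [-0.0008  0.0003 -1.    ] q7 -1.155382289828095
```

View pics/c1.png

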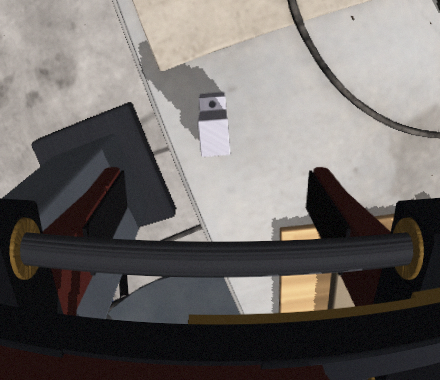

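The close view shows the thick spacer at full-image (314,225), midway between the open fingers. I descend, grip it and lift.

{"api": "play_rows", "payload": {
  "steps": [
    [[-0.002,-0.001,0.033,0,0,-0.08,1],[0,0,0.04,0,0,0,1],[0,0,0.04,0,0,0,1],[0,0,0.02,0,0,0,1],[0,0,0,0,0,0,0],[0,0,0,0,0,0,-1],[0,0,0,0,0,0,-1],[0,0,0,0,0,0,-1],[0,0,0,0,0,0,-1],[0,0,0,0,0,0,-1]]
  ],
  "force": 20
}}

```text
clock: 6.75
tcp_pos: [0.4299, 0.1954, 0.0297]
tcp_rot: [[0.265, 0.964, 0.0], [0.964, -0.265, 0.0], [0.0, 0.0, -1.0]]
contact_force: [-0.4, -1.0, 0.1]
opening: 0.0312
grip_force: 0.0
```

{"api": "play_rows", "payload": {
  "steps": [
    [[0,0,0,0,0,0,-1],[0,0,0,0,0,0,-1],[0,0,0,0,0,0,-1],[0,0,-0.035,0,0,0,-1],[0,0,-0.04,0,0,0,-1],[-0.038,0.05,0,0,0,0,-1],[-0.04,0.052,0,0,0,0,-1],[-0.04,0.052,0,0,0,0,-1],[-0.041,0.052,0,0,0,0,-1],[0,0,0,0,0,0,-1]]
  ]
}}

```text
clock: 8.0
tcp_pos: [0.5822, -0.0103, 0.1036]
tcp_rot: [[0.273, 0.962, -0.0], [0.962, -0.273, -0.002], [-0.002, 0.0, -1.0]]
contact_force: [-0.1, 0.5, -1.1]
opening: 0.022
grip_force: 20.0
```

```bash
cat > c.py <<'E'
import sys
from fit import *
np.set_printoptions(precision=4,suppress=True)
t=sys.argv[1];F={n:grab(n,('d_'+t) if n=='wrist' else None) for n in ['wrist','scene']}
s=arm.observe();R=s['tcp_rot'];print(s['tcp_pos'],np.arctan2(R[1,1],R[0,1]),s['opening'],s['grip_force'])
p0=[*s['tcp_pos'][:2],s['tcp_pos'][2]-.03,np.arctan2(R[1,1],R[0,1])]
for c in F:
    for n,q in [(t,p0),('slab',[.5243,-.0327,.01,-.27]),('stop_shallow',[.6114,-.0196,.01,-.267]),('stop_deep',[.5938,-.0832,.01,-.267])]:
        L=arm.silhouettes(n,c)
        if L: print(c,n,L[0]['conf'],int(L[0]['pixels'].sum()),*fit([(F[c],L[0]['pixels'])],M[n],q,free=(0,1,3)))
E
python3 c.py spacer_thick
```

```text
[ 0.5798 -0.0046  0.104 ] -0.2695171960291295 0.022087648842211895 19.999687671661377
wrist spacer_thick 0.76 5939 [ 0.5829 -0.0082  0.074  -0.2753] 0.10232531620309215
wrist slab 0.63 9996 [ 0.5215 -0.0337  0.01   -0.2876] 0.2329584422435913
wrist stop_shallow 0.58 1127 [ 0.6105 -0.0201  0.01   -0.2434] 0.1976205329293289
wrist stop_deep 0.29 1115 [ 0.5938 -0.0832  0.01   -0.267 ] 1.0
scene spacer_thick 0.86 689 [ 0.5838 -0.0035  0.074  -0.3355] 0.3723678925928051
scene slab 0.96 3186 [ 0.5265 -0.0329  0.01   -0.2539] 0.04875497356770586
scene stop_shallow 0.64 432 [ 0.6142 -0.0183  0.01   -0.2299] 0.06756939742721735
scene stop_deep 0.76 589 [ 0.5968 -0.0816  0.01   -0.227 ] 0.05317532664843516
```

View pics/d_spacer_thick.png

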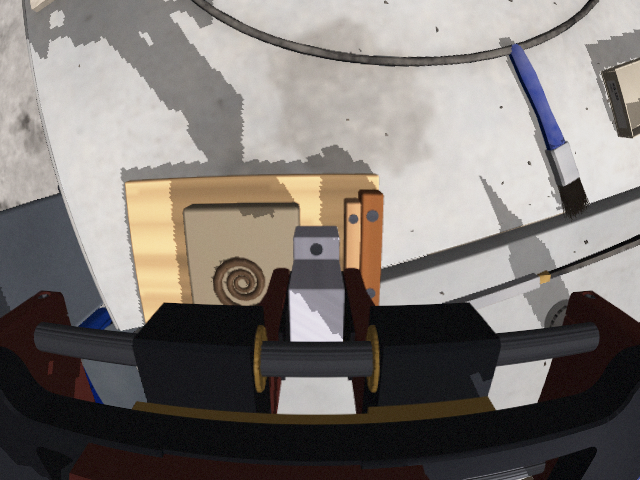

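The picture shows the held spacer's bar at about (316,245), between the slab's edge at x≈300 and the shallow stop at x≈345. The arm is still settling, so I lower to just above the slab, let it settle and measure again.

{"api": "play_rows", "payload": {
  "steps": [
    [[0,0,0.01,0,0,0,-1],[0,0,0.01,0,0,0,-1],[0,0,0.01,0,0,0,-1],[0,0,0,0,0,0,-1],[0,0,0,0,0,0,-1],[0,0,0,0,0,0,-1],[0,0,0,0,0,0,-1],[0,0,0,0,0,0,-1],[0,0,0,0,0,0,-1],[0,0,0,0,0,0,-1]]
  ]
}}

```text
clock: 9.75
tcp_pos: [0.5803, -0.0043, 0.0747]
tcp_rot: [[0.265, 0.964, 0.0], [0.964, -0.265, -0.0], [-0.0, 0.0, -1.0]]
contact_force: [-0.1, -0.5, -1.4]
opening: 0.0221
grip_force: 20.0
```

```bash
cat > c2.py <<'E'
import sys
from fit import *
np.set_printoptions(precision=4,suppress=True)
t=sys.argv[1];B=[float(v) for v in sys.argv[2].split(',')]
f=grab('wrist','e_'+t)
s=arm.observe();R=s['tcp_rot'];y=np.arctan2(R[1,1],R[0,1]);print(s['clock'],s['tcp_pos'],y,s['opening'],R[2])
# overlay: edges of board, slab, spacer models at estimated poses
im=cv2.resize(f['img'][:,:,::-1],None,fx=3,fy=3,interpolation=cv2.INTER_CUBIC)
def draw(boxes,p,col):
    c,sn=np.cos(p[3]),np.sin(p[3]);Rz=np.array([[c,-sn,0],[sn,c,0],[0,0,1]])
    for b in boxes:
        for i in range(8):
            for k in (1,2,4):
                j=i^k
                if j>i:
                    q=proj(f,np.linspace(b[i],b[j],15)@Rz.T+p[:3]);cv2.polylines(im,[np.round((q+.5)*3).astype(np.int32)[:,None]],False,col,1)
def bw(x,yy,z=.01):
    c,sn=np.cos(B[2]),np.sin(B[2]);return [B[0]+c*x-sn*yy,B[1]+sn*x+c*yy,z,B[2]]
draw(M['stop_shallow'],bw(.08,.033),(0,0,255));draw(M['stop_deep'],bw(.08,-.033),(0,0,255))
draw(M['assembly'],bw(0,0,0),(0,255,255))
sl=[float(v) for v in sys.argv[3].split(',')];draw(M['slab'],[sl[0],sl[1],.01,sl[2]],(255,0,0))
draw(M[t],[*s['tcp_pos'][:2],s['tcp_pos'][2]-.03,y],(0,255,0))
x0,y0=[int(v) for v in sys.argv[4].split(',')]
cv2.imwrite('pics/o_'+t+sys.argv[5]+'.png',im[y0*3:y0*3+600,x0*3:x0*3+800])
E
python3 c2.py spacer_thick .5255,-.030,-.267 .5243,-.0327,-.27 170,140 1
```

```text
9.8 [ 0.5803 -0.0043  0.0747] -0.2680418316550839 0.021970599054344883 [-0.  0. -1.]
```

View pics/o_spacer_thick1.png

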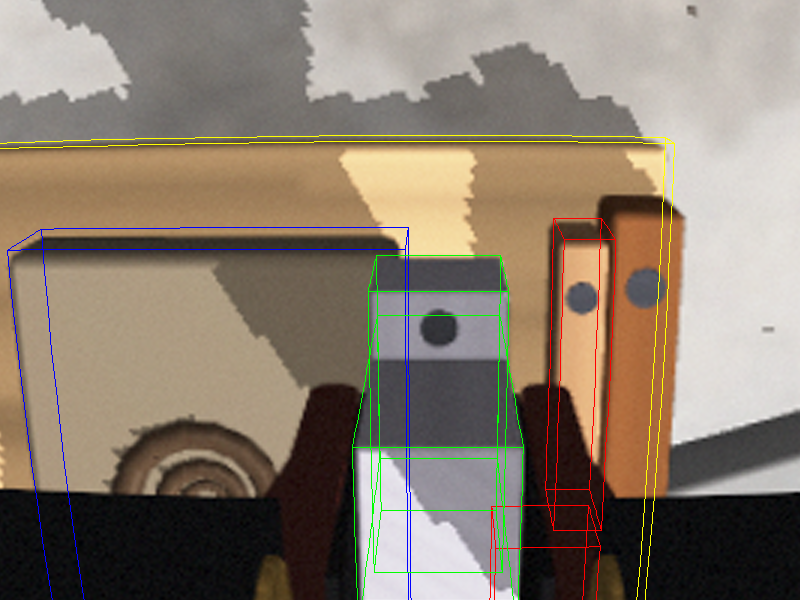

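The overlay matches the held spacer and the stop well. The slab's back edge is about 1.5 mm further from the stop than modelled, so the gap is about 32 mm. I shift the spacer +8 mm in board x and -6 mm in board y, then lower it.

{"api": "play_rows", "payload": {
  "steps": [
    [[-0.003,0.004,0,0,0,0,-1],[-0.003,0.004,0,0,0,0,-1],[0,0,0,0,0,0,-1],[0,0,0,0,0,0,-1],[0,0,0.009,0,0,0,-1],[0,0,0.009,0,0,0,-1],[0,0,0.009,0,0,0,-1],[0,0,0.005,0,0,0,-1],[0,0,0.0025,0,0,0,-1],[0,0,0,0,0,0,-1]]
  ]
}}

```text
clock: 11.05
tcp_pos: [0.5866, -0.0121, 0.0402]
tcp_rot: [[0.265, 0.964, 0.0], [0.964, -0.265, 0.0], [0.0, 0.0, -1.0]]
contact_force: [0.0, -0.1, -0.4]
opening: 0.0214
grip_force: 20.0
```

```bash
python3 c2.py spacer_thick .5255,-.030,-.267 .5225,-.0345,-.27 170,140 2
```

```text
11.1 [ 0.5866 -0.0121  0.0403] -0.2679220312482736 0.022138664559935094 [ 0.0001  0.0003 -1.    ]
```

View pics/o_spacer_thick2.png

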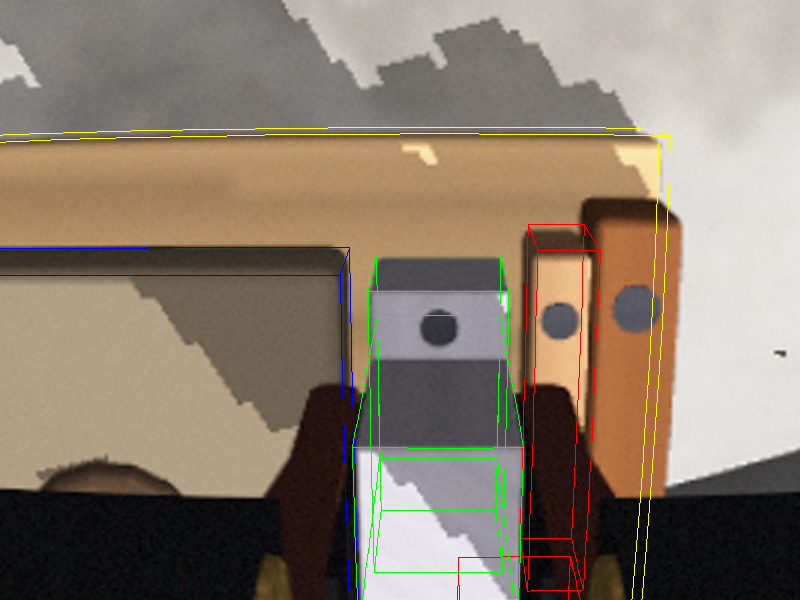

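The spacer's bar now stands between the slab edge (x≈345) and the stop face (x≈527), square to both. I release it, rise and head for the grey thin spacer.

{"api": "play_rows", "payload": {
  "steps": [
    [[0,0,0.0005,0,0,0,-1],[0,0,0,0,0,0,0.1],[0,0,0,0,0,0,0.1],[0,0,0,0,0,0,0.1],[0,0,-0.04,0,0,0,0.1],[0,0,-0.06,0,0,0,1],[-0.045,0.025,-0.02,0,0,0,1],[-0.05,0.028,0,0,0,0,1],[-0.05,0.028,0,0,0,0,1],[-0.05,0.028,0,0,0,-0.125,1]]
  ]
}}

```text
clock: 12.35
tcp_pos: [0.6403, -0.2309, 0.1601]
tcp_rot: [[0.14, 0.99, 0.001], [0.99, -0.14, -0.001], [-0.001, 0.001, -1.0]]
contact_force: [0.7, -0.2, -0.4]
opening: 0.0874
grip_force: 0.0
```

{"api": "play_rows", "payload": {
  "steps": [
    [[0,0,0,0,0,0,1],[0,0,0,0,0,0,1],[0,0,0,0,0,0,1],[0,0,0,0,0,0,1],[0,0,0,0,0,0,1],[0,0,0,0,0,0,1],[0,0,0,0,0,0,1],[0,0,0,0,0,0,1],[0,0,0,0,0,0,1],[0,0,0,0,0,0,1]]
  ]
}}

```text
clock: 13.6
tcp_pos: [0.6399, -0.2291, 0.1596]
tcp_rot: [[0.143, 0.99, -0.0], [0.99, -0.143, -0.0], [-0.0, -0.0, -1.0]]
contact_force: [-0.1, -0.1, 0.7]
opening: 0.0879
grip_force: 0.0
```

```bash
python3 b.py spacer_thin .639,-.2285,0,-.143 .03
python3 -c "
import cv2;cv2.imwrite('pics/c2.png',cv2.imread('pics/c_spacer_thin.png')[60:400,100:540])"
```

```text
{'wrist': 890, 'scene': 520}
both (array([ 0.6406, -0.2278,  0.0031, -0.2435]), np.float64(0.11338815076745651))
wrist [ 0.6401 -0.2303  0.     -0.2467] 0.0884854980239802
move in tool axes [-0.0012  0.0003  0.1296] turn tool z 0.103781773123923 [ 0.6399 -0.2291  0.1596] tilt [ 0.  0. -1.] q7 -0.19553046817552747
```

View pics/c2.png

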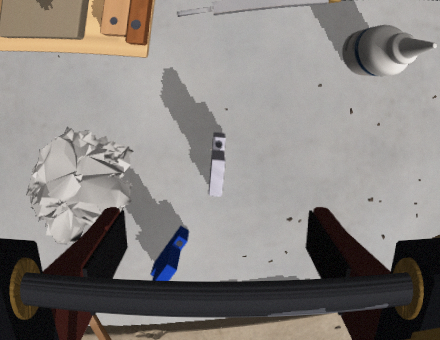

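The thin grey spacer is at full-image (317,225), midway between the fingers, and the blue look-alike at (272,315) is well clear. I narrow the opening to keep away from the crumpled paper, then descend and grip.

{"api": "play_rows", "payload": {
  "steps": [
    [[-0.001,0,0.01,0,0,0.1,-0.1],[0,0,0.03,0,0,0,-0.1],[0,0,0.03,0,0,0,-0.1],[0,0,0.04,0,0,0,-0.1],[0,0,0.0195,0,0,0,-0.1],[0,0,0,0,0,0,-1],[0,0,0,0,0,0,-1],[0,0,0,0,0,0,-1],[0,0,0,0,0,0,-1],[0,0,0,0,0,0,-1]]
  ]
}}

```text
clock: 15.05
tcp_pos: [0.6406, -0.2304, 0.0316]
tcp_rot: [[0.241, 0.971, 0.002], [0.971, -0.241, -0.001], [-0.0, 0.002, -1.0]]
contact_force: [-0.3, -0.6, 6.9]
opening: 0.0101
grip_force: 20.0
```

{"api": "play_rows", "payload": {
  "steps": [
    [[0,0,0,0,0,0,-1],[0,0,-0.025,0,0,0,-1],[0,0,-0.05,0,0,0,-1],[0.032,-0.028,0,0,0,0,-1],[0.033,-0.0285,0,0,0,0,-1],[0.033,-0.0285,0,0,0,0,-1],[0.033,-0.0285,0,0,0,0.024,-1],[0,0,0.015,0,0,0,-1],[0,0,0.015,0,0,0,-1],[0,0,0,0,0,0,-1]]
  ]
}}

```text
clock: 16.3
tcp_pos: [0.5604, -0.077, 0.0734]
tcp_rot: [[0.265, 0.964, -0.003], [0.964, -0.265, -0.0], [-0.001, -0.003, -1.0]]
contact_force: [0.9, -0.2, -0.4]
opening: 0.0097
grip_force: 20.0
```

{"api": "play_rows", "payload": {
  "steps": [
    [[0,0,0,0,0,0,-1],[0,0,0,0,0,0,-1],[0,0,0,0,0,0,-1],[0,0,0,0,0,0,-1],[0,0,0,0,0,0,-1],[0,0,0,0,0,0,-1],[0,0,0,0,0,0,-1],[0,0,0,0,0,0,-1],[0,0,0,0,0,0,-1],[0,0,0,0,0,0,-1]]
  ]
}}

```text
clock: 17.55
tcp_pos: [0.5611, -0.0756, 0.0752]
tcp_rot: [[0.264, 0.965, 0.0], [0.965, -0.264, -0.0], [-0.0, 0.0, -1.0]]
contact_force: [0.1, -0.0, -0.7]
opening: 0.01
grip_force: 20.0
```

```bash
python3 c2.py spacer_thin .525,-.0315,-.267 .5225,-.0345,-.27 170,130 1; python3 -c "
from h import *;f=grab('scene','s2')"
```

```text
17.6 [ 0.5611 -0.0756  0.0751] -0.26702012863456104 0.009754406702586793 [ 0. -0. -1.]
```

View pics/o_spacer_thin1.png

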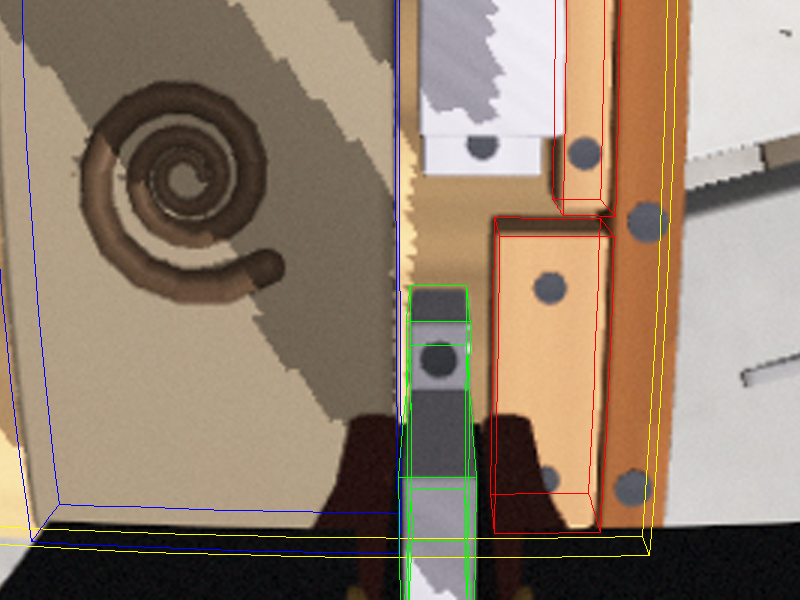

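The spacer is square over the narrow gap: slab edge at x≈397, stop face at x≈495, spacer at x≈438. The thick spacer still stands in its own gap. I shift 1.5 mm towards the stop and lower.

{"api": "play_rows", "payload": {
  "steps": [
    [[0,0.0015,0,0,0,0,-1],[0,0,0,0,0,0,-1],[0,0,0.009,0,0,0,-1],[0,0,0.009,0,0,0,-1],[0,0,0.008,0,0,0,-1],[0,0,0.005,0,0,0,-1],[0,0,0.002,0,0,0,-1],[0,0,0,0,0,0,-1],[0,0,0,0,0,0,-1],[0,0,0,0,0,0,-1]]
  ]
}}

```text
clock: 18.9
tcp_pos: [0.5627, -0.0761, 0.0424]
tcp_rot: [[0.264, 0.965, 0.0], [0.965, -0.264, -0.0], [-0.0, 0.0, -1.0]]
contact_force: [0.6, 0.3, -0.3]
opening: 0.0098
grip_force: 20.0
```

Not in contact yet, so I creep down.

{"api": "play_rows", "payload": {
  "steps": [
    [[0,0,0.0007,0,0,0,-1],[0,0,0.0005,0,0,0,-1],[0,0,0.0005,0,0,0,-1],[0,0,0,0,0,0,-1],[0,0,0,0,0,0,-1],[0,0,0,0,0,0,-1],[0,0,0,0,0,0,-1],[0,0,0,0,0,0,-1],[0,0,0,0,0,0,-1],[0,0,0,0,0,0,-1]]
  ]
}}

```text
clock: 20.15
tcp_pos: [0.5627, -0.0761, 0.0416]
tcp_rot: [[0.264, 0.965, 0.0], [0.965, -0.264, -0.001], [-0.001, 0.001, -1.0]]
contact_force: [-4.6, -0.3, 10.8]
opening: 0.0098
grip_force: 20.0
```

Touchdown shows a 10.8 N contact. I relax slightly, release, rise and go in front of the slab.

{"api": "play_rows", "payload": {
  "steps": [
    [[0,0,-0.0007,0,0,0,-1],[0,0,0,0,0,0,-1],[0,0,0,0,0,0,-0.2],[0,0,0,0,0,0,-0.2],[0,0,0,0,0,0,-0.2],[0,0,0,0,0,0,-0.2],[0,0,-0.03,0,0,0,-0.2],[0,0,-0.05,0,0,0,-0.2],[0,0,-0.05,0,0,0,-0.2],[0,0,-0.03,0,0,0,-1]]
  ]
}}

```text
clock: 21.4
tcp_pos: [0.5633, -0.0758, 0.2038]
tcp_rot: [[0.264, 0.965, 0.003], [0.965, -0.264, -0.0], [0.0, 0.003, -1.0]]
contact_force: [0.5, -0.0, 0.7]
opening: 0.0285
grip_force: 0.0
```

{"api": "play_rows", "payload": {
  "steps": [
    [[0.011,-0.045,0,0,0,0,-1],[0.011,-0.045,0,0,0,0,-1],[0.011,-0.045,0,0,0,0.185,-1],[0,0,0,0,0,0.185,-1],[0,0,0,0,0,0.185,-1],[0,0,0,0,0,0.185,-1],[0,0,0,0,0,0.185,-1],[0,0,0,0,0,0.185,-1],[0,0,0,0,0,0.185,-1],[0,0,0,0,0,0.185,-1]]
  ]
}}

```text
clock: 22.65
tcp_pos: [0.441, -0.0085, 0.2012]
tcp_rot: [[0.983, -0.181, 0.0], [-0.181, -0.983, -0.0], [0.0, 0.0, -1.0]]
contact_force: [0.5, -0.2, 0.1]
opening: 0.0005
grip_force: 0.0
```

{"api": "play_rows", "payload": {
  "steps": [
    [[0,0,0,0,0,0.091,-1],[0,0,0,0,0,0,-1],[0,0,0,0,0,0,-1],[0,0,0,0,0,0,-1],[0,0,0,0,0,0,-1],[0,0,0,0,0,0,-1],[0,0,0,0,0,0,-1],[0,0,0,0,0,0,-1],[0,0,0,0,0,0,-1],[0,0,0,0,0,0,-1]]
  ]
}}

```text
clock: 23.9
tcp_pos: [0.441, -0.0086, 0.2011]
tcp_rot: [[0.965, -0.264, 0.0], [-0.264, -0.965, -0.0], [0.0, 0.0, -1.0]]
contact_force: [0.4, -0.5, 0.1]
opening: 0.0006
grip_force: 0.0
```

```bash
cat > d.py <<'E'
import sys
from fit import *
np.set_printoptions(precision=4,suppress=True)
k=sys.argv[1];f=grab('wrist','w'+k);s=arm.observe();R=s['tcp_rot'];print(s['clock'],s['tcp_pos'],'x-angle',np.arctan2(R[1,0],R[0,0]))
O=np.array([.525,-.0315]);c,sn=np.cos(-.267),np.sin(-.267)
for t,p in [('slab',[.5225,-.0345,.01,-.27]),('spacer_thick',[.5866,-.0121,.01,-.267]),('spacer_thin',[.5627,-.0761,.01,-.267]),('stop_shallow',[.6109,-.0208,.01,-.267]),('stop_deep',[.5933,-.0845,.01,-.267])]:
    L=[d for d in arm.silhouettes(t,'wrist') if np.linalg.norm(onz(f,d['point'],.04)[:2]-p[:2])<.06]
    if L:
        q,e=fit([(f,L[0]['pixels'])],M[t],p,free=(0,1,3));d=q[:2]-O
        print(t,q,e,'board',[c*d[0]+sn*d[1],-sn*d[0]+c*d[1],q[3]+.267])
E
python3 d.py 3
```

```text
23.95 [ 0.4411 -0.0086  0.2011] x-angle -0.2671491919244303
slab [ 0.5236 -0.0334  0.01   -0.2642] 0.02451993223724802 board [np.float64(-0.0008247180521307329), np.float64(-0.002227557325679011), np.float64(0.0027884633137598147)]
spacer_thick [ 0.5867 -0.0116  0.01   -0.2855] 0.04181346189504909 board [np.float64(0.054254091458208704), np.float64(0.03549095405298136), np.float64(-0.018467948077543705)]
spacer_thin [ 0.5629 -0.0765  0.01   -0.2533] 0.07086332771736359 board [np.float64(0.04837361851089589), np.float64(-0.03338843451362543), np.float64(0.013747598698059416)]
stop_shallow [ 0.6107 -0.0196  0.01   -0.305 ] 0.6046306634541929 board [np.float64(0.07953725227232625), np.float64(0.03408532469970912), np.float64(-0.03799958887556082)]
stop_deep [ 0.593  -0.0834  0.01   -0.2562] 0.23065329925955047 board [np.float64(0.07927422510745188), np.float64(-0.0321661975610483), np.float64(0.010766299683064973)]
```

View pics/w3.png

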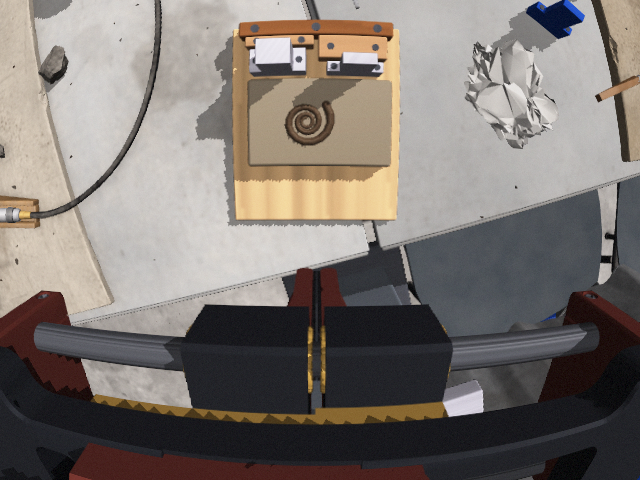

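The picture shows both spacers standing square in their gaps, thick at (276,57) and thin at (355,63). The slab's front edge is centred at (320,165). I descend in front of its middle.

{"api": "play_rows", "payload": {
  "steps": [
    [[0,0.002,0.04,0,0,0,-1],[0,0,0.05,0,0,0,-1],[0,0,0.05,0,0,0,-1],[0,0,0.03,0,0,0,-1],[0,0,0.013,0,0,0,-1],[0.01,0,0,0,0,0,-1],[0.01,0,0,0,0,0,-1],[0.008,0,0,0,0,0,-1],[0,0,0,0,0,0,-1],[0,0,0,0,0,0,-1]]
  ],
  "force": 40
}}

```text
clock: 25.45
tcp_pos: [0.4674, -0.018, 0.0184]
tcp_rot: [[0.964, -0.264, 0.0], [-0.264, -0.964, -0.0], [0.0, 0.0, -1.0]]
contact_force: [-0.2, 0.2, 1.0]
opening: 0.0006
grip_force: 0.0
```

{"api": "play_rows", "payload": {
  "steps": [
    [[0.002,0,0,0,0,0,-1],[0.002,0,0,0,0,0,-1],[0.0015,0,0,0,0,0,-1],[0.0015,0,0,0,0,0,-1],[0.0015,0,0,0,0,0,-1],[0.0015,0,0,0,0,0,-1],[0.0015,0,0,0,0,0,-1],[0.0015,0,0,0,0,0,-1],[0,0,0,0,0,0,-1],[0,0,0,0,0,0,-1]]
  ]
}}

```text
clock: 26.7
tcp_pos: [0.4801, -0.0214, 0.0181]
tcp_rot: [[0.964, -0.264, 0.0], [-0.264, -0.964, -0.0], [0.0, -0.0, -1.0]]
contact_force: [-2.0, 0.1, -1.5]
opening: 0.0005
grip_force: 1.1
```

{"api": "play_rows", "payload": {
  "steps": [
    [[0.001,0,0,0,0,0,-1],[0.001,0,0,0,0,0,-1],[0.001,0,0,0,0,0,-1],[0.001,0,0,0,0,0,-1],[0.0005,0,0,0,0,0,-1],[0.0005,0,0,0,0,0,-1],[0.0005,0,0,0,0,0,-1],[0.0005,0,0,0,0,0,-1],[0,0,0,0,0,0,-1],[0,0,0,0,0,0,-1]]
  ]
}}

```text
clock: 27.95
tcp_pos: [0.4815, -0.0218, 0.0178]
tcp_rot: [[0.965, -0.263, -0.008], [-0.263, -0.965, -0.0], [-0.007, 0.002, -1.0]]
contact_force: [-16.4, 6.4, 13.9]
opening: 0.0009
grip_force: 8.7
```

```bash
python3 d.py 4
python3 - <<'E'
from h import *
f=grab('scene','s4');a=f['img'][:,:,::-1];w=cv2.imread('pics/w4.png')
a=cv2.resize(a[220:340,270:430],(800,600),interpolation=cv2.INTER_CUBIC)
w=cv2.resize(w[60:360,120:520],(800,600),interpolation=cv2.INTER_CUBIC)
cv2.imwrite('pics/m4.png',np.hstack([cv2.resize(a,(400,300)),cv2.resize(w,(400,300))]))
E
```

```text
28.0 [ 0.4815 -0.0218  0.0179] x-angle -0.2659733578782021
slab [ 0.5323 -0.0359  0.01   -0.266 ] 0.02581017086868742 board [np.float64(0.008169823186877829), np.float64(-0.002277044949818105), np.float64(0.000992374227980819)]
spacer_thick [ 0.5903 -0.0132  0.01   -0.2743] 0.08976509096797325 board [np.float64(0.05811264030241357), np.float64(0.03488943556028526), np.float64(-0.007285815949864993)]
spacer_thin [ 0.5663 -0.0778  0.01   -0.2491] 0.12600772717593012 board [np.float64(0.052026365702110666), np.float64(-0.03380052833748947), np.float64(0.017865093912788454)]
stop_shallow [ 0.6127 -0.0208  0.01   -0.3582] 0.43749504767438785 board [np.float64(0.08173474911741938), np.float64(0.0334168738678219), np.float64(-0.09119100083263493)]
```

View pics/m4.png

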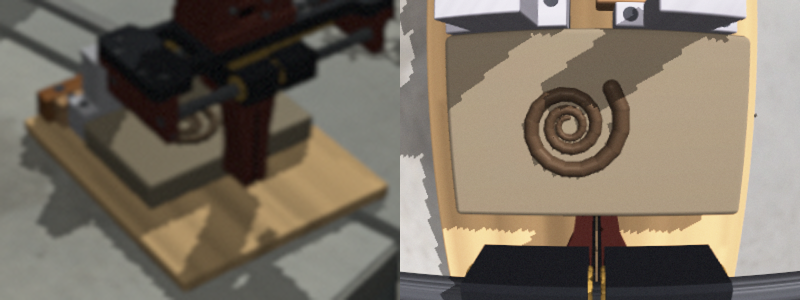

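The slab is at board x = 8.2 mm and square, against a hard stop: the push is about 17 N. Both spacers are pinched and the hand is clear of them. I firm the push up a little and settle.

{"api": "play_rows", "payload": {
  "steps": [
    [[0.0005,0,-0.0005,0,0,0,-1],[0.0005,0,-0.0005,0,0,0,-1],[0.0005,0,0,0,0,0,-1],[0.0005,0,0,0,0,0,-1],[0,0,0,0,0,0,-1],[0,0,0,0,0,0,-1],[0,0,0,0,0,0,-1],[0,0,0,0,0,0,-1],[0,0,0,0,0,0,-1],[0,0,0,0,0,0,-1]]
  ]
}}

```text
clock: 29.55
tcp_pos: [0.4816, -0.0218, 0.0179]
tcp_rot: [[0.965, -0.262, -0.011], [-0.262, -0.965, 0.0], [-0.011, 0.003, -1.0]]
contact_force: [-18.6, 7.4, 7.9]
opening: 0.0002
grip_force: 10.1
```

```bash
python3 -c "
from station import arm
s=arm.observe();print(s['clock'],s['contact_force'],s['tcp_pos']);print(arm.sign_off())"
```

```text
29.55 [-18.61101815   7.41210327   7.93169506] [ 0.48156315 -0.02177309  0.01792085]
the job is handed in; nothing more can be done
None
```

The job is handed in at 29.6 s: the thick spacer then the thin one were stood in their gaps and released, and the slab is held at about 20 N against a hard stop, square at about board x = 8 mm, with the hand clear of both spacers and the bottle, brush and rock untouched.

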